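# Roll the tile strip home in the pot rest

### The arm

A 7-joint arm with a two-finger parallel gripper is mounted at the origin on the work surface. World frame = base frame: x ahead of the robot, y to its left, z up, the work surface at z = 0. Lengths are in m, angles in rad, forces in N, time in s.
With the tool pointing down it reaches from about 0.4 to 0.85 m from the base axis. Payload 4.5 kg.
Tool frame: the origin (TCP) lies between the finger pads; the fingertips stand 19 mm ahead of it and the grasp point (between the pads) is the TCP (r.tips_ahead is the distance from the TCP to the fingertips, in m); z points along the fingers, y is the line along which they close (so a half turn about z gives the same grasp; the last joint's range is limited). The gripper opens to 88 mm and grips with 3 to 60 N. Pads are 18 mm wide; open, the fingers measure 123 mm over their backs; the gripper's body (75 mm by 187 mm) begins 45 mm behind the grasp point.
Start: joints at [1.249, 0.689, -0.195, 1.565, 0.157, 0.902, -0.215], TCP at [0.218, -0.586, 0.258] pointing down, gripper open.
Joint ranges: [-3.01, 3.01], [-0.46, 2.08], [-1.47, 1.51], [0.13, 2.56], [-1, 4.14], [0.04, 2.09], [-2.66, 2.66]. Speed limits (rad/s): [2.57, 2.57, 3.14, 3.14, 3.14, 3.14, 3.14].

### API

Orientations are given as a unit quaternion [x, y, z, w].
In Python, from plant import r, cams, models gives the robot as it stands. The module is installed in compiled form; this text tells all that it offers.
- The arm moves only by the tool jog_arm, never from a script. Its arguments are lists of equal length, an entry for each row: "turn": the turn, a rotation vector about the tool's x, y, z in rad, a list of three; "translation": the shift along the tool's x, y, z in m, a list of three; "grip": the closure, from 0 (fully open) to 1 (shut). In form: {"turn": [[ax, ay, az], ...], "translation": [[tx, ty, tz], ...], "grip": [grip, ...]}. A call has 1 to 20 rows; each row is the pose to reach, as a shift and turn from the pose commanded when the call began, along the tool's axes at that moment; what a row does not reach only later rows make up. A row lasts 1/8 s, in which the tool goes at most 62.5 mm and 10.7 degrees, less where a joint would pass 70% of its speed; a pose out of reach is approached as far as the arm can. A call with a gripper value outside its range is refused whole. The fingers move at their own pace and stop on an object; "force" is the grip in N (left out, the last holds). Time passes only in rows, so rows that repeat a pose let the fingers close. It gives the time, the measured TCP pose, the force, the opening and the grip force at its end, in the units of the state.
- r.get_state(): the state, without advancing time (a new reading comes with each control period).
- cams.snapshot(name): name is "side" or "top" or "wrist"; returns the picture (480x640x3 uint8, red, green, blue); there is no depth.
- cams.camera_params(name): a dict with "fx", "fy", "cx", "cy" (pixels), "eye" and "orientation" of the camera in the world. Camera axes: x right, y up, looking along -z (the intrinsics and any distortion apply to the point x, -y, -z); pixel columns grow to the right and rows downward; lengths in m; the calibration is good to about 2 mm. A picture is of the moment at which its call begins: read the wrist's pose just before it. camera_params takes no time and is no camera call; for the wrist camera it gives the pose at the moment of the call.
- r.finish_job(): hands the job in; it is judged then, once.
Trained networks look in the newest picture that a camera, given by its name, has taken for a name from the list of things; names that differ only in an ending like _2 or _b are one class to them, and where a whole thing is asked for, a point or a joint stands for the part that bears it (a point fixed in the world has none). Each returns a list of dicts, best first, with "p" (0 to 1); they miss things now and then, are a little off and sometimes report something else, mostly with a low value. They report only what shows in the picture. A call takes as long as a camera call.
- models.find_in(camera, name): "position" ([x, y, z] in m, in world coordinates, good to about 4 mm: the middle of the surface that is visible of it).
- models.masks_of(camera, name): "pixels" (480x640 bool, what is visible of it).
- models.place_of(camera, name): "position" ([x, y, z] in m, in world coordinates, good to about 4 mm: a listed point, or the origin of a listed thing).
The state is a dict: "clock": time; "q": joint angles; "qd": joint speeds; "joint_torque": joint torques, N m; "tool_pos": TCP position; "eef_rot": TCP orientation; "contact_force": force on the tool from outside, world axes, zero at the start; "moment": the same for the moment, N m; "opening": opening from 0.0 (shut) to 1.0 (fully open); "finger_force": force on a finger pad.
Only numpy, scipy, OpenCV 4.12 (cv2) and the standard library are available. Lean on these libraries where they do the work, as an engineer would, in place of code of your own. Each camera call takes 0.05 s, during which the arm holds its last target. There are 200 camera calls.

### The job

Take the palm roller and roll it along the tile strip in the pot rest, end to end, with a steady downward push of about 18 N (never more than 40 N, or the glaze cracks), until all six tiles have sunk fully home in their bed. Touch the tiles and the pot rest with the roller only, then stand the roller back on the table on its wheel and heel, and leave the salt cellar, the spoon and the spare tiles where they are.

Things in the scene. Friction and masses are not known exactly. Their poses are not given: they have to be found in the camera images.
- tray: Fixed pine pot rest on the table, 332 mm long (its x), 126 mm wide (its y); origin at the centre of its underside, z up. The strip of six tiles lies in it, centred, from x = -126 to +126 mm, 96 mm wide. Round the tiles runs a wooden frame, its top 24 mm above the table: side rails 13 mm wide, end blocks 38 mm long (x = 128 to 166 mm at either end).
- strip_mid (a point): Middle of the tile strip at the height of the frame's top (24 mm above the table). The adhesive bed is spread by hand, not measured, and may be thicker at one end: pressed home, a tile's face ends anywhere from 8 mm below to 8 mm above this height, sloping up to 1.6 degrees along the strip, neighbours up to 1.2 mm out of line; as laid each stands 4 mm higher, too big a step to roll up from the end blocks.
- roller: Loose palm roller, about 0.6 kg: black rubber wheel, 50 mm across, 70 mm wide, in an aluminium yoke 88 mm wide with a flat-sided wooden grip bar over the wheel. Origin on the table straight under the axle, which is 25 mm above it. y along the axle, x the rolling direction, z up when parked. Parked, it leans back 7 degrees on its wheel and heel bar, and its frame is level.
- roller_grip (a point): Centre of the grip bar, 55 mm from the axle: parked, 80 mm above the table and 7 mm behind the axle. The bar is 24 mm thick between its flats (pinch along the roller's x), 26 mm high, 78 mm long (along y); 17 mm are free between it and the wheel. Parked, the flats lean back 7 degrees; fingers closing on them from straight above bring them nearly upright.
- roller_heel (a point): Middle of the heel bar's underside, on the table when parked, 50 mm behind the axle (the roller's -x side). With the grip upright (turned 7 degrees forward about +y from parked) the grip is straight above the axle, 80 mm above the wheel's lowest line, and the heel hangs 6 mm clear.
- wheel (a joint): Turn of the roller's wheel on its axle, rad; grows as it rolls towards the roller's own +x (1 rad = 25 mm). Turns freely.
- salt_cellar: Bystander: green glazed salt cellar, 78 mm across, 54 mm high; origin under its centre.
- spoon: Bystander: wooden spoon, 240 mm long, lying beside the pot rest.
- spare_tiles: Bystander: two spare tiles stacked, 41 x 96 x 18 mm, lying beside the pot rest.
- tile0 (a joint): How far tile 0 has sunk into the bed, m: 0 as laid, 0.004 fully home. Glazed tile, 40.5 mm along the strip by 96 mm, 9 mm thick, face flat, centred at x = -105 mm of the pot rest. It sinks only under more than about 12 N, at about 4 mm/s for every N beyond that, stays where it is left, and stops hard when home. Above 40 N the glaze cracks.
- tile1 (a joint): How far tile 1 has sunk into the bed, m: 0 as laid, 0.004 fully home. Glazed tile, 40.5 mm along the strip by 96 mm, 9 mm thick, face flat, centred at x = -63 mm of the pot rest. Beds like tile 0.
- tile2 (a joint): How far tile 2 has sunk into the bed, m: 0 as laid, 0.004 fully home. Glazed tile, 40.5 mm along the strip by 96 mm, 9 mm thick, face flat, centred at x = -21 mm of the pot rest. Beds like tile 0.
- tile3 (a joint): How far tile 3 has sunk into the bed, m: 0 as laid, 0.004 fully home. Glazed tile, 40.5 mm along the strip by 96 mm, 9 mm thick, face flat, centred at x = 21 mm of the pot rest. Beds like tile 0.
- tile4 (a joint): How far tile 4 has sunk into the bed, m: 0 as laid, 0.004 fully home. Glazed tile, 40.5 mm along the strip by 96 mm, 9 mm thick, face flat, centred at x = 63 mm of the pot rest. Beds like tile 0.
- tile5 (a joint): How far tile 5 has sunk into the bed, m: 0 as laid, 0.004 fully home. Glazed tile, 40.5 mm along the strip by 96 mm, 9 mm thick, face flat, centred at x = 105 mm of the pot rest. Beds like tile 0.

How it is judged:
By the outcome, as a careful person would: the job done as asked, in the order asked, and still so for the second after the job is handed in, with the robot touching nothing.
It also fails if it takes over 72 s, if anything falls off the work surface, if the arm or the gripper's body presses on something with over 40 N, if the wrist force passes 120 N, or if a joint passes its speed limit or range.

## Working session

There is one attempt and no reset: what is moved stays moved. The work goes in short steps, Python scripts to look and compute and a tool call to move; the robot and the scene stay as the last step left them, time stands still between calls to the robot, and variables do not carry over. Pictures are saved under pics/ and viewed, at most 10 in all, crops included, and the job is handed in when it is done.

Besides the shell and the picture viewer there is one more tool, called as name(argument=value, ...) on one line, values as JSON. jog_arm: Moves the arm, as the interface text tells. Its arguments: {"type":"object","properties":{"turn":{"type":"array"},"translation":{"type":"array"},"grip":{"type":"array"},"force":{"type":"number"}},"required":["turn","translation","grip"]}

```bash
mkdir -p pics; python3 - <<'E'
from plant import r,cams,models
import cv2,numpy as np
for c in ["top","side"]:
    im=cams.snapshot(c); cv2.imwrite(f"pics/{c}0.png",im[:,:,::-1])
    p=cams.camera_params(c); print(c,{k:np.round(v,3).tolist() for k,v in p.items()})
    for n in ["tray","strip_mid","roller","roller_grip","roller_heel","salt_cellar","spoon","spare_tiles"]:
        print(n,[(np.round(d["position"],3).tolist(),round(d["p"],2)) for d in models.place_of(c,n)[:2]])
s=r.get_state(); print({k:np.round(v,3).tolist() for k,v in s.items()})
E
```

```text
top {'fx': 458.671, 'fy': 458.671, 'cx': 320.439, 'cy': 235.465, 'eye': [0.458, 0.077, 0.939], 'orientation': [-0.026, 0.05, 0.714, -0.698]}
tray [([0.53, -0.117, 0.001], 0.8)]
strip_mid [([0.536, -0.115, 0.021], 0.6)]
roller [([0.598, 0.276, -0.001], 0.57)]
roller_grip [([0.595, 0.27, 0.08], 0.55), ([0.423, -0.116, -0.004], 0.2)]
roller_heel [([0.596, 0.226, -0.001], 0.9), ([0.425, -0.114, -0.004], 0.55)]
salt_cellar [([0.416, 0.317, -0.003], 0.74)]
spoon [([0.422, -0.116, -0.005], 0.94)]
spare_tiles [([0.64, -0.075, -0.001], 0.67)]
side {'fx': 471.806, 'fy': 471.806, 'cx': 322.14, 'cy': 243.399, 'eye': [0.534, 0.586, 0.613], 'orientation': [-0.005, 0.39, 0.921, -0.027]}
tray [([0.531, -0.114, -0.003], 0.62)]
strip_mid [([0.536, -0.114, 0.026], 0.88)]
roller [([0.595, 0.274, -0.002], 0.73), ([0.415, 0.313, -0.002], 0.33)]
roller_grip [([0.593, 0.265, 0.081], 0.61)]
roller_heel []
salt_cellar [([0.416, 0.315, -0.002], 0.72)]
spoon [([0.42, -0.111, -0.004], 0.84)]
spare_tiles [([0.644, -0.077, -0.001], 0.82), ([0.419, -0.111, -0.002], 0.64)]
{'clock': 0.9, 'q': [1.249, 0.689, -0.195, 1.565, 0.157, 0.903, -0.215], 'qd': [-0.0, 0.002, -0.001, -0.0, -0.0, -0.001, 0.0], 'joint_torque': [0.0, -52.748, -1.267, -15.375, -0.052, -0.001, 0.0], 'tool_pos': [0.218, -0.586, 0.258], 'eef_rot': [0.984, 0.177, 0.0, 0.0], 'contact_force': [0.287, -0.157, 0.544], 'moment': [0.006, 0.021, -0.018], 'finger_force': 0.0, 'opening': 1.0}
```

View pics/top0.png

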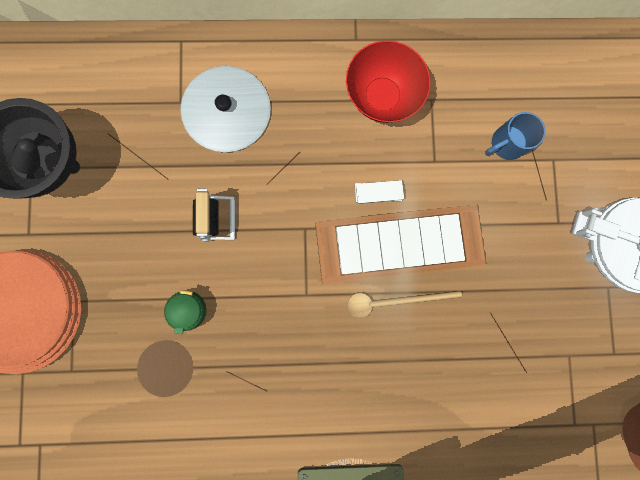

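View pics/side0.png

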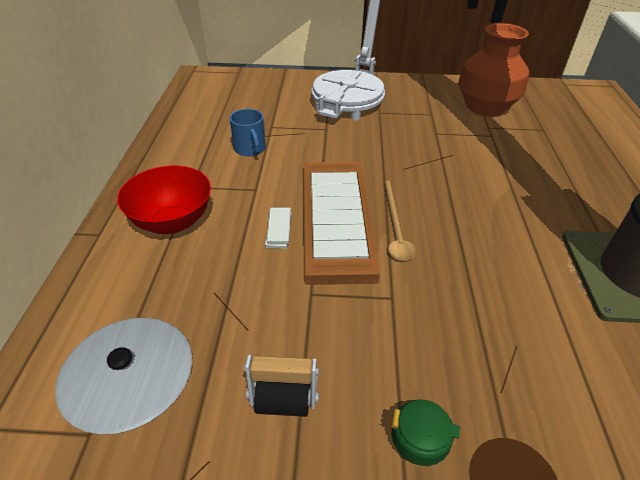

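The top view shows the roller at about (215,215) with its heel to the right, so its +x points to world +y. The tray is centred at about (400,243), long axis nearly along world y and yawed about 5°, with the spare tiles above it and the spoon below. The side view confirms that the heel faces the tray. Next I'll measure both more exactly.

```bash
cat > h.py <<'E'
import numpy as np, cv2
from scipy.spatial.transform import Rotation as R
from plant import r,cams,models
def ray(p,uv,z):
    uv=np.atleast_2d(uv).astype(float)
    d=np.c_[(uv[:,0]-p["cx"])/p["fx"],-(uv[:,1]-p["cy"])/p["fy"],-np.ones(len(uv))]
    d=R.from_quat(p["orientation"]).apply(d); e=np.array(p["eye"])
    return e+d*((z-e[2])/d[:,2])[:,None]
def rect(p,mask,z):
    cs,_=cv2.findContours(mask.astype(np.uint8),cv2.RETR_EXTERNAL,cv2.CHAIN_APPROX_NONE)
    c=max(cs,key=cv2.contourArea)[:,0,:]
    w=ray(p,c,z)[:,:2]
    (cx,cy),(a,b),ang=cv2.minAreaRect((w*1000).astype(np.float32))
    bx=cv2.boxPoints(((cx,cy),(a,b),ang)); e=max([bx[1]-bx[0],bx[2]-bx[1]],key=np.linalg.norm)
    yaw=np.degrees(np.arctan2(e[1],e[0]))%180
    return np.round([cx,cy,max(a,b),min(a,b),yaw],1).tolist()
def st():
    s=r.get_state(); print({k:np.round(s[k],4).tolist() for k in("clock","tool_pos","eef_rot","contact_force","moment","finger_force","opening","q")}); return s
E
python3 - <<'E'
from h import *
for c in ["top","side"]:
    im=cv2.imread(f"pics/{c}0.png"); cams.snapshot(c); p=cams.camera_params(c)
    for n,z in [("tray",.024),("tile0",.026),("roller_grip",.080),("roller",.05),("wheel",.03)]:
        for d in models.masks_of(c,n)[:6]:
            m=d["pixels"]; print(c,n,round(d["p"],2),m.sum(),rect(p,m,z))
    hsv=cv2.cvtColor(im,cv2.COLOR_BGR2HSV); m=((hsv[...,1]<50)&(hsv[...,2]>190)).astype(np.uint8)
    m=cv2.morphologyEx(m,cv2.MORPH_CLOSE,np.ones((5,5)))
    box=(slice(205,285),slice(325,475)) if c=="top" else (slice(165,265),slice(305,375))
    k=np.zeros_like(m);k[box]=m[box]; print(c,"white",[rect(p,k,z) for z in(.02,.028,.036)])
E
```

```text
top tray 0.86 9925 [536.5, -115.1, 333.5, 125.5, 94.9]
top tray 0.32 922 [545.6, -219.4, 96.0, 41.4, 5.4]
top tray 0.26 975 [538.2, -136.7, 96.2, 42.0, 5.2]
top tile0 0.93 1021 [544.7, -219.3, 98.1, 44.4, 5.2]
top tile0 0.91 954 [530.2, -52.3, 95.2, 41.1, 4.9]
top tile0 0.85 978 [541.8, -177.5, 96.0, 42.3, 5.1]
top tile0 0.81 947 [537.4, -135.8, 94.3, 41.7, 4.6]
top tile0 0.75 962 [527.2, -10.3, 96.2, 41.0, 5.4]
top roller_grip 0.82 1309 [595.3, 247.3, 98.9, 76.4, 179.7]
top roller 0.72 1118 [415.5, -112.6, 226.6, 47.8, 89.6]
top roller 0.67 1442 [599.2, 253.4, 104.2, 79.5, 179.7]
top wheel 0.77 332 [595.8, 257.3, 70.4, 13.8, 179.9]
top wheel 0.73 10202 [536.2, -113.6, 330.9, 126.5, 95.1]
top white [[536.8, -115.4, 253.0, 96.2, 95.0], [536.1, -113.7, 250.8, 95.4, 95.0], [535.4, -112.1, 248.6, 94.5, 95.0]]
side tray 0.56 8193 [535.0, -103.7, 355.0, 126.6, 95.0]
side tile0 0.89 710 [536.7, -133.5, 97.3, 43.2, 3.9]
side tile0 0.85 595 [541.7, -176.3, 97.2, 42.8, 3.9]
side tile0 0.81 766 [533.0, -90.5, 94.9, 43.2, 3.8]
side tile0 0.74 977 [525.8, -6.2, 94.6, 45.1, 3.7]
side tile0 0.71 864 [530.9, -48.8, 97.2, 45.8, 3.8]
side tile0 0.58 516 [544.1, -216.9, 93.9, 38.5, 3.9]
side roller_grip 0.94 3964 [596.2, 291.4, 96.8, 78.9, 0.3]
side roller_grip 0.38 753 [533.3, -30.8, 86.1, 39.5, 3.8]
side roller 0.71 3931 [599.6, 274.7, 102.2, 83.1, 0.1]
side wheel 0.74 1787 [597.6, 283.9, 76.3, 46.5, 179.5]
side white [[535.5, -119.2, 250.5, 95.4, 94.9], [535.5, -109.6, 247.2, 94.1, 94.9], [535.5, -100.1, 243.8, 92.9, 94.9]]
```

jog_arm(turn=[[0, 0, 0.05], [0, 0, 0.12], [0, 0, 0.2], [0, 0, 0.28], [0, 0, 0.34], [0, 0, 0.356], [0, 0, 0.356], [0, 0, 0.356], [0, 0, 0.356], [0, 0, 0.356], [0, 0, 0.356], [0, 0, 0.356], [0, 0, 0.356], [0, 0, 0.356], [0, 0, 0.356], [0, 0, 0.356], [0, 0, 0.356], [0, 0, 0.356], [0, 0, 0.356]], translation=[[0.01, -0.01, 0], [0.035, -0.036, 0], [0.075, -0.077, 0], [0.117, -0.12, 0], [0.16, -0.164, 0.01], [0.203, -0.208, 0.02], [0.246, -0.252, 0.03], [0.289, -0.296, 0.04], [0.332, -0.34, 0.05], [0.375, -0.385, 0.06], [0.418, -0.43, 0.07], [0.461, -0.474, 0.08], [0.504, -0.518, 0.088], [0.547, -0.562, 0.088], [0.59, -0.606, 0.088], [0.625, -0.642, 0.088], [0.643, -0.66, 0.088], [0.651, -0.669, 0.088], [0.651, -0.669, 0.088]], grip=[0, 0, 0, 0, 0, 0, 0, 0, 0, 0, 0, 0, 0, 0, 0, 0, 0, 0, 0])

```text
clock: 3.88
tool_pos: [0.5947, 0.268, 0.1695]
eef_rot: [1.0, 0.0, -0.0, 0.0]
contact_force: [0.0, -0.7, -0.2]
opening: 1.003
finger_force: 0.0
```

```bash
python3 - <<'E'
from h import *
st(); p=cams.camera_params("wrist"); im=cams.snapshot("wrist"); cv2.imwrite("pics/w1.png",im[:,:,::-1])
for n in["roller_grip","roller","roller_heel"]:
    print(n,[(np.round(d["position"],4).tolist(),round(d["p"],2)) for d in models.place_of("wrist",n)[:2]])
print({k:np.round(v,3).tolist() for k,v in p.items()})
E
```

```text
{'clock': 3.875, 'tool_pos': [0.5947, 0.268, 0.1695], 'eef_rot': [1.0, 0.0001, -0.0002, 0.0002], 'contact_force': [0.0226, -0.6535, -0.1963], 'moment': [-0.0527, 0.0173, 0.067], 'finger_force': 0.0, 'opening': 1.0029, 'q': [-0.5556, 0.8327, 0.1166, 1.5641, -0.126, 0.7526, -1.9552]}
roller_grip [([0.5919, 0.2676, 0.077], 0.56)]
roller [([0.5976, 0.2768, 0.0009], 0.92)]
roller_heel [([0.5976, 0.2243, -0.0023], 0.66)]
{'fx': 347.802, 'fy': 347.802, 'cx': 319.729, 'cy': 239.617, 'eye': [0.67, 0.269, 0.295], 'orientation': [-0.104, 0.103, -0.699, 0.7]}
```

View pics/w1.png

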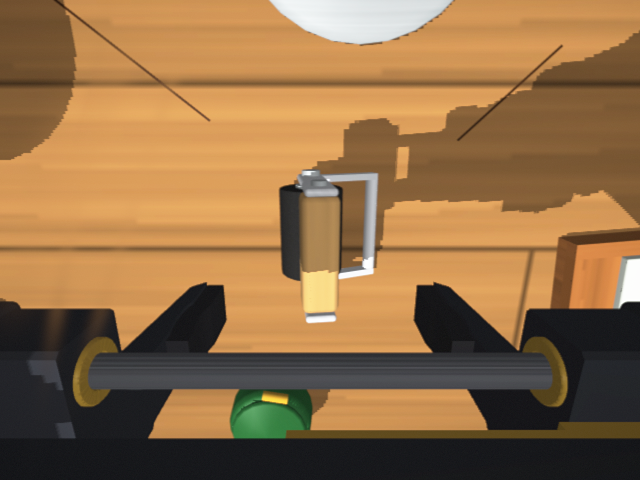

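The wrist view shows the bar between the open fingers, its ends at about (320,192) and (320,316), and the heel to the right at about (372,225). I'll check the bar centre and yaw from these ends.

```bash
python3 - <<'E'
from h import *
p=cams.camera_params("wrist")
print(ray(p,[[303,193],[338,193],[303,317],[336,317]],.092).round(4).tolist())
print("heel",ray(p,[[376,175],[373,273]],.006).round(4).tolist())
E
```

```text
[[0.6371, 0.2762, 0.092], [0.637, 0.2556, 0.092], [0.5554, 0.2775, 0.092], [0.5553, 0.2558, 0.092]]
heel [[0.6379, 0.2199, 0.006], [0.551, 0.2186, 0.006]]
```

jog_arm(turn=[[0, 0, 0], [0, 0, 0], [0, 0, 0], [0, 0, 0], [0, 0, 0], [0, 0, 0], [0, 0, 0], [0, 0, 0], [0, 0, 0], [0, 0, 0], [0, 0, 0], [0, 0, 0], [0, 0, 0], [0, 0, 0]], translation=[[0.0013, 0, 0.02], [0.0013, 0, 0.045], [0.0013, 0, 0.07], [0.0013, 0, 0.083], [0.0013, 0, 0.09], [0.0013, 0, 0.09], [0.0013, 0, 0.09], [0.0013, 0, 0.09], [0.0013, 0, 0.09], [0.0013, 0, 0.09], [0.0013, 0, 0.09], [0.0013, 0, 0.09], [0.0013, 0, 0.09], [0.0013, 0, 0.09]], grip=[0, 0, 0, 0, 0, 0.4, 0.8, 1, 1, 1, 1, 1, 1, 1], force=55)

```text
clock: 5.82
tool_pos: [0.5963, 0.268, 0.0799]
eef_rot: [1.0, -0.0, 0.0, 0.0]
contact_force: [-0.5, 0.5, 1.4]
opening: 0.267
finger_force: 53.9
```

jog_arm(turn=[[0, 0, 0], [0, 0, 0], [0, 0, 0], [0, 0, -0.02], [-0.02, 0.001, -0.05], [-0.05, 0.002, -0.0873], [-0.09, 0.004, -0.0873], [-0.12, 0.005, -0.0873], [-0.14, 0.0061, -0.0873], [-0.14, 0.0061, -0.0873], [-0.14, 0.0061, -0.0873], [-0.14, 0.0061, -0.0873], [-0.14, 0.0061, -0.0873], [-0.14, 0.0061, -0.0873], [-0.14, 0.0061, -0.0873], [-0.14, 0.0061, -0.0873], [-0.14, 0.0061, -0.0873], [-0.14, 0.0061, -0.0873], [-0.14, 0.0061, -0.0873]], translation=[[0, 0, -0.012], [0, 0, -0.04], [0, 0, -0.07], [-0.001, 0.012, -0.09], [-0.005, 0.04, -0.1], [-0.009, 0.08, -0.1], [-0.014, 0.125, -0.1], [-0.019, 0.17, -0.1], [-0.023, 0.215, -0.1], [-0.028, 0.26, -0.1], [-0.033, 0.305, -0.1], [-0.037, 0.35, -0.1], [-0.042, 0.395, -0.1], [-0.047, 0.435, -0.1], [-0.05, 0.463, -0.09], [-0.0513, 0.476, -0.075], [-0.0513, 0.48, -0.06], [-0.0513, 0.48, -0.05], [-0.0513, 0.48, -0.05]], grip=[1, 1, 1, 1, 1, 1, 1, 1, 1, 1, 1, 1, 1, 1, 1, 1, 1, 1, 1])

```text
clock: 8.2
tool_pos: [0.5446, -0.21, 0.1284]
eef_rot: [0.997, 0.045, 0.002, 0.069]
contact_force: [-0.6, -1.0, -5.3]
opening: 0.268
finger_force: 54.0
```

```bash
python3 - <<'E'
from h import *
s=st(); print(R.from_quat(s["eef_rot"]).as_matrix().round(4).tolist())
im=cams.snapshot("side"); cv2.imwrite("pics/s2.png",cv2.resize(im[100:320,230:450,::-1],None,fx=2.5,fy=2.5))
print([(np.round(d["position"],4).tolist(),round(d["p"],2)) for n in ["roller","roller_heel","roller_grip"] for d in models.place_of("side",n)[:2]])
im=cams.snapshot("top"); cv2.imwrite("pics/t2.png",im[:,:,::-1])
p=cams.camera_params("top")
print([(np.round(d["position"],4).tolist(),round(d["p"],2)) for n in ["roller","roller_heel","roller_grip"] for d in models.place_of("top",n)[:2]])
E
```

```text
{'clock': 8.2, 'tool_pos': [0.5446, -0.21, 0.1284], 'eef_rot': [0.9966, 0.0449, 0.0021, 0.0691], 'contact_force': [-0.5695, -1.0091, -5.3216], 'moment': [0.3866, 0.0643, -0.0019], 'finger_force': 54.0183, 'opening': 0.2682, 'q': [0.154, 0.8085, 0.1117, 1.8611, 0.1215, 0.4363, -1.3603]}
[[0.996, 0.0892, 0.0103], [0.0898, -0.9864, -0.1375], [-0.0021, 0.1379, -0.9904]]
[([0.5448, -0.2144, 0.0497], 0.81), ([0.5432, -0.2149, 0.1276], 0.26), ([0.5458, -0.213, 0.1296], 0.96)]
[([0.5469, -0.2158, 0.0524], 0.57)]
```

View pics/s2.png

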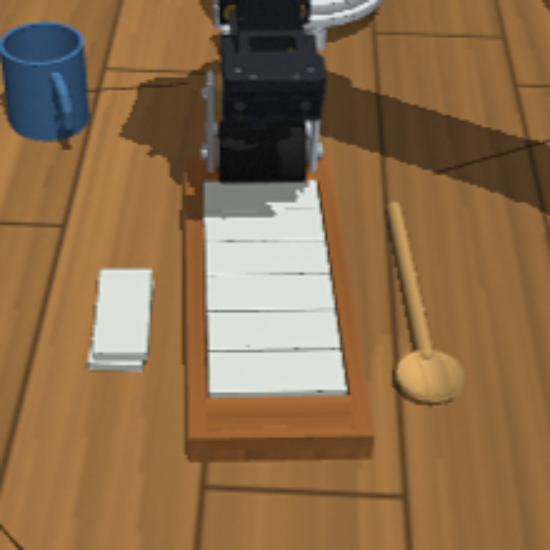

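The side view shows the wheel square over the far tile at about (265,165), inside the rails and with the tilt as planned. Next I'll lower it onto the tile.

jog_arm(turn=[[0, 0, 0], [0, 0, 0], [0, 0, 0], [0, 0, 0], [0, 0, 0]], translation=[[0, -0.0006, 0.004], [0, -0.0012, 0.009], [0, -0.0019, 0.0135], [0, -0.0022, 0.016], [0, -0.0022, 0.016]], grip=[1, 1, 1, 1, 1])

```text
clock: 9.22
tool_pos: [0.5447, -0.212, 0.1133]
eef_rot: [0.997, 0.044, 0.003, 0.07]
contact_force: [0.6, -0.8, -4.1]
opening: 0.271
finger_force: 54.0
```

jog_arm(turn=[[0, 0, 0], [0, 0, 0], [0, 0, 0], [0, 0, 0]], translation=[[0, -0.0002, 0.0015], [0, -0.0005, 0.0035], [0, -0.0007, 0.005], [0, -0.0007, 0.005]], grip=[1, 1, 1, 1])

```text
clock: 9.72
tool_pos: [0.5448, -0.212, 0.1084]
eef_rot: [0.997, 0.044, 0.003, 0.07]
contact_force: [-0.2, 0.1, -5.3]
opening: 0.271
finger_force: 54.0
```

Wheel bottom is at about 28.9 mm, with no contact yet.

jog_arm(turn=[[0, 0, 0], [0, 0, 0], [0, 0, 0], [0, 0, 0]], translation=[[0, -0.0002, 0.0015], [0, -0.0005, 0.003], [0, -0.0006, 0.004], [0, -0.0006, 0.004]], grip=[1, 1, 1, 1])

```text
clock: 10.22
tool_pos: [0.5452, -0.213, 0.1057]
eef_rot: [0.997, 0.043, 0.004, 0.071]
contact_force: [-1.1, 0.2, 5.4]
opening: 0.271
finger_force: 53.8
```

jog_arm(turn=[[0, 0, 0], [0, 0, 0], [0, 0, 0], [0, 0, 0], [0, 0, 0], [0, 0, 0]], translation=[[0, -0.0001, 0.001], [0, -0.0003, 0.002], [0, -0.0004, 0.003], [0, -0.0005, 0.004], [0, -0.0007, 0.005], [0, -0.0007, 0.005]], grip=[1, 1, 1, 1, 1, 1])

```text
clock: 10.98
tool_pos: [0.5456, -0.2144, 0.1025]
eef_rot: [0.996, 0.043, 0.005, 0.072]
contact_force: [-4.3, -0.1, 20.2]
opening: 0.277
finger_force: 53.5
```

jog_arm(turn=[[0, 0, 0], [0, 0, 0], [0, 0, 0], [0, 0, 0], [0, 0, 0], [0, 0, 0], [0, 0, 0], [0, 0, 0]], translation=[[0, -0.0015, -0.0008], [0, -0.004, -0.0012], [0, -0.0065, -0.0016], [0, -0.009, -0.0019], [0, -0.0115, -0.0023], [0, -0.014, -0.0026], [0, -0.0165, -0.003], [0, -0.019, -0.0033]], grip=[1, 1, 1, 1, 1, 1, 1, 1])

```text
clock: 11.98
tool_pos: [0.5442, -0.1974, 0.1028]
eef_rot: [0.996, 0.042, 0.005, 0.073]
contact_force: [-3.2, -5.3, 16.0]
opening: 0.269
finger_force: 53.3
```

jog_arm(turn=[[0, 0, 0], [0, 0, 0], [0, 0, 0], [0, 0, 0], [0, 0, 0], [0, 0, 0], [0, 0, 0], [0, 0, 0], [0, 0, 0]], translation=[[0, -0.0025, -0.0004], [0, -0.005, -0.0008], [0, -0.0075, -0.0012], [0, -0.01, -0.0015], [0, -0.0125, -0.0019], [0, -0.015, -0.0022], [0, -0.0175, -0.0026], [0, -0.02, -0.0029], [0, -0.0225, -0.0033]], grip=[1, 1, 1, 1, 1, 1, 1, 1, 1])

```text
clock: 13.1
tool_pos: [0.5422, -0.1728, 0.1033]
eef_rot: [0.996, 0.042, 0.005, 0.072]
contact_force: [-4.8, -0.9, 20.2]
opening: 0.27
finger_force: 53.4
```

jog_arm(turn=[[0, 0, 0], [0, 0, 0], [0, 0, 0], [0, 0, 0], [0, 0, 0], [0, 0, 0], [0, 0, 0], [0, 0, 0], [0, 0, 0]], translation=[[0, -0.0025, -0.0008], [0, -0.005, -0.0013], [0, -0.0075, -0.0018], [0, -0.01, -0.0021], [0, -0.0125, -0.0025], [0, -0.015, -0.0029], [0, -0.0175, -0.0033], [0, -0.02, -0.0036], [0, -0.0225, -0.004]], grip=[1, 1, 1, 1, 1, 1, 1, 1, 1])

```text
clock: 14.22
tool_pos: [0.5405, -0.1515, 0.1042]
eef_rot: [0.996, 0.042, 0.005, 0.073]
contact_force: [-3.4, -3.4, 20.5]
opening: 0.272
finger_force: 53.4
```

jog_arm(turn=[[0, 0, 0], [0, 0, 0], [0, 0, 0], [0, 0, 0], [0, 0, 0], [0, 0, 0], [0, 0, 0], [0, 0, 0], [0, 0, 0]], translation=[[0, -0.0025, -0.0009], [0, -0.005, -0.0014], [0, -0.0075, -0.0019], [0, -0.01, -0.0024], [0, -0.0125, -0.0028], [0, -0.015, -0.0032], [0, -0.0175, -0.0036], [0, -0.02, -0.004], [0, -0.0225, -0.0043]], grip=[1, 1, 1, 1, 1, 1, 1, 1, 1])

```text
clock: 15.35
tool_pos: [0.5383, -0.1263, 0.1045]
eef_rot: [0.997, 0.043, 0.005, 0.071]
contact_force: [-1.7, -0.1, 16.3]
opening: 0.268
finger_force: 53.6
```

jog_arm(turn=[[0, 0, 0], [0, 0, 0], [0, 0, 0], [0, 0, 0], [0, 0, 0], [0, 0, 0], [0, 0, 0], [0, 0, 0], [0, 0, 0]], translation=[[0, -0.0025, -0.0005], [0, -0.005, -0.001], [0, -0.0075, -0.0015], [0, -0.01, -0.0019], [0, -0.0125, -0.0024], [0, -0.015, -0.0028], [0, -0.0175, -0.0033], [0, -0.02, -0.0037], [0, -0.0225, -0.0041]], grip=[1, 1, 1, 1, 1, 1, 1, 1, 1])

```text
clock: 16.48
tool_pos: [0.5364, -0.1031, 0.1049]
eef_rot: [0.997, 0.043, 0.005, 0.071]
contact_force: [-1.0, -2.2, 10.9]
opening: 0.267
finger_force: 53.7
```

jog_arm(turn=[[0, 0, 0], [0, 0, 0], [0, 0, 0], [0, 0, 0], [0, 0, 0], [0, 0, 0], [0, 0, 0], [0, 0, 0]], translation=[[0, -0.0025, -0.0002], [0, -0.005, -0.0005], [0, -0.0075, -0.0009], [0, -0.01, -0.0013], [0, -0.0125, -0.0017], [0, -0.015, -0.0021], [0, -0.0175, -0.0024], [0, -0.02, -0.0028]], grip=[1, 1, 1, 1, 1, 1, 1, 1])

```text
clock: 17.48
tool_pos: [0.5347, -0.0829, 0.1049]
eef_rot: [0.997, 0.043, 0.005, 0.071]
contact_force: [-2.1, -1.3, 12.2]
opening: 0.264
finger_force: 53.7
```

jog_arm(turn=[[0, 0, 0], [0, 0, 0], [0, 0, 0], [0, 0, 0], [0, 0, 0], [0, 0, 0], [0, 0, 0], [0, 0, 0]], translation=[[0, -0.0025, -0.0003], [0, -0.005, -0.0007], [0, -0.0075, -0.0011], [0, -0.01, -0.0015], [0, -0.0125, -0.0018], [0, -0.015, -0.0022], [0, -0.0175, -0.0026], [0, -0.02, -0.003]], grip=[1, 1, 1, 1, 1, 1, 1, 1])

```text
clock: 18.48
tool_pos: [0.533, -0.0622, 0.1045]
eef_rot: [0.997, 0.043, 0.005, 0.07]
contact_force: [0.5, -0.8, 6.1]
opening: 0.272
finger_force: 53.8
```

jog_arm(turn=[[0, 0, 0], [0, 0, 0], [0, 0, 0], [0, 0, 0], [0, 0, 0], [0, 0, 0], [0, 0, 0], [0, 0, 0]], translation=[[0, -0.0025, 0.0004], [0, -0.005, 0.0003], [0, -0.0075, 0.0], [0, -0.01, -0.0004], [0, -0.0125, -0.0007], [0, -0.015, -0.0011], [0, -0.0175, -0.0014], [0, -0.02, -0.0018]], grip=[1, 1, 1, 1, 1, 1, 1, 1])

```text
clock: 19.48
tool_pos: [0.5315, -0.0426, 0.1041]
eef_rot: [0.997, 0.043, 0.005, 0.071]
contact_force: [-0.8, -0.3, 12.6]
opening: 0.27
finger_force: 53.7
```

jog_arm(turn=[[0, 0, 0], [0, 0, 0], [0, 0, 0], [0, 0, 0], [0, 0, 0], [0, 0, 0], [0, 0, 0], [0, 0, 0]], translation=[[0, -0.0025, -0.0003], [0, -0.005, -0.0006], [0, -0.0075, -0.001], [0, -0.01, -0.0013], [0, -0.0125, -0.0017], [0, -0.015, -0.002], [0, -0.0175, -0.0024], [0, -0.02, -0.0027]], grip=[1, 1, 1, 1, 1, 1, 1, 1])

```text
clock: 20.48
tool_pos: [0.5297, -0.0221, 0.1036]
eef_rot: [0.997, 0.043, 0.005, 0.07]
contact_force: [-0.1, -0.5, 7.0]
opening: 0.268
finger_force: 53.8
```

jog_arm(turn=[[0, 0, 0], [0, 0, 0], [0, 0, 0], [0, 0, 0], [0, 0, 0], [0, 0, 0], [0, 0, 0], [0, 0, 0], [0, 0, 0], [0, 0, 0]], translation=[[0, -0.0025, 0.0004], [0, -0.005, 0.0006], [0, -0.0075, 0.0002], [0, -0.01, -0.0001], [0, -0.0125, -0.0005], [0, -0.015, -0.0008], [0, -0.0175, -0.0012], [0, -0.02, -0.0015], [0, -0.0225, -0.0019], [0, -0.025, -0.0022]], grip=[1, 1, 1, 1, 1, 1, 1, 1, 1, 1])

```text
clock: 21.72
tool_pos: [0.5278, 0.0025, 0.1029]
eef_rot: [0.997, 0.043, 0.005, 0.07]
contact_force: [-1.1, -0.7, 15.1]
opening: 0.272
finger_force: 53.6
```

All six tiles have been rolled once. I'll roll back at the same push to make sure every one is home.

jog_arm(turn=[[0, 0, 0], [0, 0, 0], [0, 0, 0], [0, 0, 0], [0, 0, 0], [0, 0, 0], [0, 0, 0], [0, 0, 0], [0, 0, 0], [0, 0, 0], [0, 0, 0], [0, 0, 0], [0, 0, 0], [0, 0, 0], [0, 0, 0], [0, 0, 0]], translation=[[0, 0.0054, 0.0006], [0, 0.0107, 0.0012], [0, 0.0161, 0.0018], [0, 0.0215, 0.0024], [0, 0.0268, 0.003], [0, 0.0322, 0.0036], [0, 0.0376, 0.0042], [0, 0.0429, 0.0048], [0, 0.0483, 0.0055], [0, 0.0537, 0.0061], [0, 0.059, 0.0067], [0, 0.0644, 0.0074], [0, 0.0698, 0.008], [0, 0.0751, 0.0087], [0, 0.0805, 0.0093], [0, 0.0858, 0.0099]], grip=[1, 1, 1, 1, 1, 1, 1, 1, 1, 1, 1, 1, 1, 1, 1, 1])

```text
clock: 23.72
tool_pos: [0.5351, -0.0833, 0.1049]
eef_rot: [0.997, 0.043, 0.005, 0.07]
contact_force: [-2.1, 0.7, 12.7]
opening: 0.271
finger_force: 53.7
```

jog_arm(turn=[[0, 0, 0], [0, 0, 0], [0, 0, 0], [0, 0, 0], [0, 0, 0], [0, 0, 0], [0, 0, 0], [0, 0, 0], [0, 0, 0], [0, 0, 0], [0, 0, 0], [0, 0, 0], [0, 0, 0], [0, 0, 0], [0, 0, 0], [0, 0, 0], [0, 0, 0], [0, 0, 0], [0, 0, 0], [0, 0, 0]], translation=[[0, 0.0064, 0.001], [0, 0.0129, 0.002], [0, 0.0193, 0.003], [0, 0.0257, 0.0039], [0, 0.0321, 0.0049], [0, 0.0386, 0.0059], [0, 0.045, 0.0069], [0, 0.0514, 0.008], [0, 0.0578, 0.0091], [0, 0.0642, 0.0101], [0, 0.0706, 0.0112], [0, 0.0771, 0.0123], [0, 0.0835, 0.0133], [0, 0.0899, 0.0144], [0, 0.0963, 0.0154], [0, 0.1027, 0.0163], [0, 0.1092, 0.0173], [0, 0.1156, 0.0183], [0, 0.122, 0.0193], [0, 0.1284, 0.0203]], grip=[1, 1, 1, 1, 1, 1, 1, 1, 1, 1, 1, 1, 1, 1, 1, 1, 1, 1, 1, 1])

```text
clock: 26.22
tool_pos: [0.5462, -0.213, 0.1023]
eef_rot: [0.997, 0.043, 0.005, 0.071]
contact_force: [-0.7, -0.6, 10.4]
opening: 0.267
finger_force: 53.8
```

jog_arm(turn=[[0, 0, 0], [0, 0, 0], [0, 0, 0], [0, 0, 0], [0.03, 0, 0.01], [0.06, 0, 0.02], [0.09, 0, 0.03], [0.12, 0, 0.045], [0.15, 0, 0.06], [0.18, -0.001, 0.075], [0.21, -0.001, 0.0875], [0.24, -0.001, 0.0875], [0.262, -0.001, 0.0875], [0.262, -0.001, 0.0875], [0.262, -0.001, 0.0875], [0.262, -0.001, 0.0875], [0.262, -0.001, 0.0875], [0.262, -0.001, 0.0875], [0.262, -0.001, 0.0875]], translation=[[0, 0.003, -0.02], [0, 0.006, -0.045], [0, 0.011, -0.0792], [0.0026, -0.003, -0.0808], [0.0091, -0.0355, -0.0847], [0.0174, -0.0774, -0.0896], [0.0267, -0.124, -0.0951], [0.0359, -0.1705, -0.1006], [0.0452, -0.217, -0.1061], [0.0544, -0.2636, -0.1116], [0.0637, -0.3101, -0.1171], [0.073, -0.3567, -0.1226], [0.0813, -0.3986, -0.1275], [0.0878, -0.4311, -0.1314], [0.0924, -0.4544, -0.1341], [0.0925, -0.458, -0.12], [0.0925, -0.46, -0.1], [0.0925, -0.4613, -0.0846], [0.0925, -0.4613, -0.0846]], grip=[1, 1, 1, 1, 1, 1, 1, 1, 1, 1, 1, 1, 1, 1, 1, 1, 1, 1, 1])

```text
clock: 28.6
tool_pos: [0.5949, 0.2609, 0.1179]
eef_rot: [0.998, -0.001, -0.002, -0.06]
contact_force: [0.6, 0.4, -5.6]
opening: 0.27
finger_force: 54.0
```

```bash
python3 - <<'E'
from h import *
s=st(); print(R.from_quat(s["eef_rot"]).as_matrix().round(4).tolist())
im=cams.snapshot("side"); cv2.imwrite("pics/s3.png",im[:,:,::-1])
print([(np.round(d["position"],4).tolist(),round(d["p"],2)) for n in ["roller","roller_heel","roller_grip"] for d in models.place_of("side",n)[:1]])
a=im.astype(float).mean(2)
E
```

```text
{'clock': 28.6, 'tool_pos': [0.5949, 0.2609, 0.1179], 'eef_rot': [0.9982, -0.0009, -0.0021, -0.0597], 'contact_force': [0.6184, 0.3622, -5.6449], 'moment': [-0.2809, 0.0116, 0.0459], 'finger_force': 54.0144, 'opening': 0.2702, 'q': [-0.4264, 0.884, -0.0108, 1.6397, -0.1868, 0.5793, -1.8511]}
[[1.0, -0.002, -0.0041], [-0.0015, -0.9929, 0.1193], [-0.0044, -0.1192, -0.9929]]
[([0.5915, 0.2743, 0.0368], 0.82)]
```

View pics/s3.png

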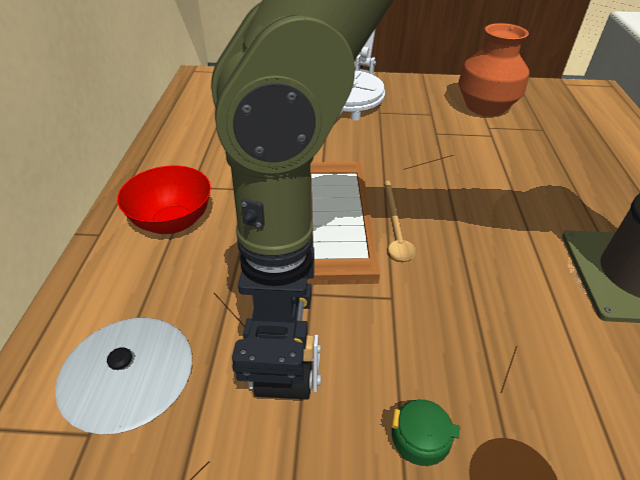

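The side view shows the roller held over clear table at about (285,375), well away from the salt cellar at (425,430). Lowering it now.

jog_arm(turn=[[0, 0, 0], [0, 0, 0], [0, 0, 0], [0, 0, 0], [0, 0, 0], [0, 0, 0]], translation=[[0, 0.0012, 0.01], [0, 0.0024, 0.02], [0, 0.0035, 0.029], [0, 0.004, 0.0335], [0, 0.0043, 0.0357], [0, 0.0043, 0.0357]], grip=[1, 1, 1, 1, 1, 1])

```text
clock: 29.55
tool_pos: [0.5962, 0.263, 0.0841]
eef_rot: [0.998, -0.0, -0.0, -0.061]
contact_force: [-0.3, -0.2, -5.6]
opening: 0.268
finger_force: 54.0
```

jog_arm(turn=[[0, 0, 0], [0, 0, 0], [0, 0, 0], [0, 0, 0]], translation=[[0, 0.0002, 0.0015], [0, 0.0004, 0.003], [0, 0.0005, 0.004], [0, 0.0005, 0.004]], grip=[1, 1, 1, 1])

```text
clock: 30.05
tool_pos: [0.5966, 0.2646, 0.0821]
eef_rot: [0.998, 0.001, 0.001, -0.062]
contact_force: [-3.1, -0.2, 7.5]
opening: 0.265
finger_force: 53.8
```

jog_arm(turn=[[0, 0, 0], [0, 0, 0], [0, 0, 0], [0, 0, 0], [0, 0, 0], [0, 0, 0], [0, 0, 0], [0, 0, 0], [0, 0, 0], [0, 0, 0], [0, 0, 0], [0, 0, 0], [0, 0, 0], [0, 0, 0], [0, 0, 0], [0, 0, 0], [0, 0, 0]], translation=[[0, 0, -0.0008], [0, 0, -0.0008], [0, 0, -0.0008], [0, 0, -0.0008], [0, 0, -0.0008], [0, 0, -0.0008], [0, 0, -0.0008], [0, 0, -0.0008], [0, 0, -0.0008], [0, 0, -0.0008], [0, 0, -0.01], [0, 0, -0.03], [0, 0, -0.06], [0, 0, -0.1], [0, 0, -0.13], [0, 0, -0.14], [0, 0, -0.14]], grip=[1, 0.65, 0.6, 0.5, 0.3, 0.1, 0, 0, 0, 0, 0, 0, 0, 0, 0, 0, 0])

```text
clock: 32.17
tool_pos: [0.5964, 0.2459, 0.2199]
eef_rot: [0.998, -0.0, 0.001, -0.061]
contact_force: [-0.1, -0.6, -0.2]
opening: 1.001
finger_force: 0.0
```

```bash
python3 - <<'E'
from h import *
s=st()
p=cams.camera_params("wrist"); cv2.imwrite("pics/w4.png",cams.snapshot("wrist")[:,:,::-1])
im=cams.snapshot("side"); cv2.imwrite("pics/s4.png",im[:,:,::-1])
for c in ["wrist","side"]:
  print([(n,np.round(d["position"],4).tolist(),round(d["p"],2)) for n in ["roller","roller_heel","roller_grip"] for d in models.place_of(c,n)[:1]])
E
```

```text
{'clock': 32.175, 'tool_pos': [0.5964, 0.2459, 0.2199], 'eef_rot': [0.9981, -0.0, 0.0006, -0.0612], 'contact_force': [-0.0644, -0.569, -0.2229], 'moment': [-0.1288, 0.0076, -0.0123], 'finger_force': 0.0, 'opening': 1.0006, 'q': [-0.4151, 0.741, 0.0106, 1.5921, -0.1723, 0.7662, -1.8565]}
[('roller', [0.597, 0.2784, -0.0023], 0.83), ('roller_heel', [0.5991, 0.2235, -0.0013], 0.65), ('roller_grip', [0.5952, 0.2714, 0.079], 0.95)]
[('roller', [0.5959, 0.2788, -0.0014], 0.74), ('roller_grip', [0.5961, 0.2668, 0.0828], 0.73)]
```

View pics/s4.png

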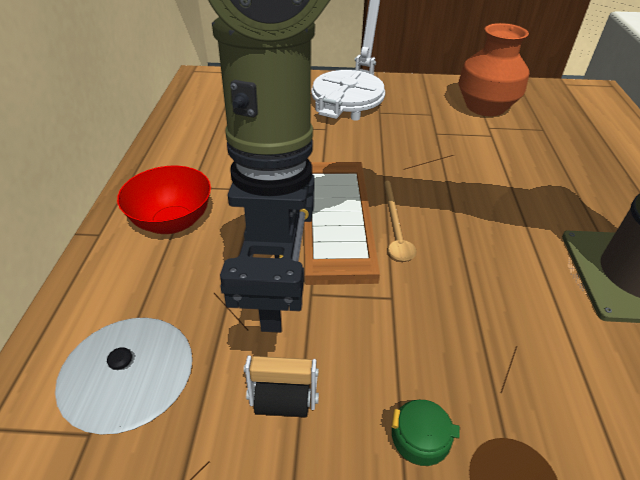

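View pics/w4.png

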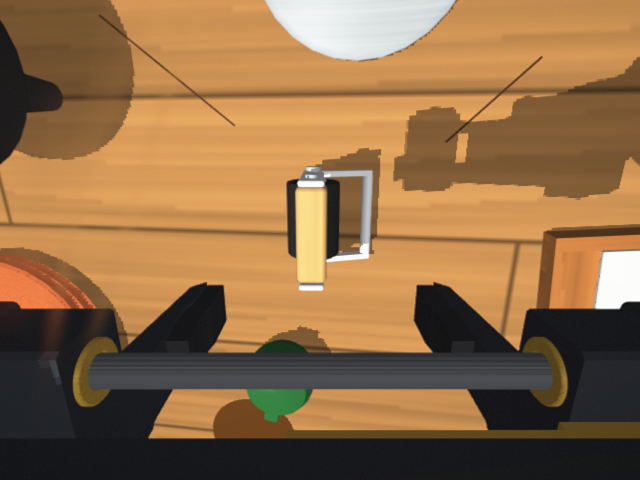

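The side and wrist views show the roller standing on wheel and heel at about (283,385) in the side view. The salt cellar, spoon and spare tiles look unmoved. Every tile held steady under about 16–25 N on the first pass, and the return pass repeated the heights where I read them. Handing in.

```bash
python3 -c "
from plant import r
print(r.finish_job())"
```

```text
the job is handed in; nothing more can be done
None
```

I rolled the tile strip end to end and back, at about 12–26 N on the tiles in the readings between moves. By the force and height readings all six tiles are home. The roller is parked on its wheel and heel, the other items look undisturbed, and the job was handed in at about 33 s.

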